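# Uncover the belt drive and hold its tensioner back

### The job

Lift the cover plate off the pins of the belt-drive housing and set it down flat, handle up, in the middle of the cork mat, without dropping it. Then, by the upright post at its end, swing the sprung tensioner arm inside the housing against its spring all the way to its stop, so that a new belt could be slipped on, and finish while still holding it there. Leave the screwdriver, the wrench, the wooden bung and the loose pulley on the bench where they are.

Things in the scene. Friction and masses are not known exactly. Their poses are not given: they have to be found in the camera images.
- housing: Grey open-topped belt-drive housing, fixed to the bench, on the left or the right (the mat is on the other side): 220 (own x) x 260 (own y) x 60 mm high, walls 6 mm, inner floor 10 mm above the bench. Origin: centre of its underside, on the bench; z up. Two 8 mm steel pins stand 14 mm above its rim at own (x, y) = (92, 112) and (-92, -112) mm.
- cover: Loose aluminium cover plate, 224 (own x) x 264 (own y) x 4 mm, 0.3 to 0.6 kg, lying on the housing's rim (underside 60 mm above the bench) with two 13 mm holes over the pins. Origin: centre of its underside; z up through the handle; axes as the housing's at the start.
- cover_handle (a point): Centre of the cover's black bar handle, 34 mm above the plate's underside: a bar 14 mm wide (own x), 90 mm long (own y), 14 mm high, on two feet 39 mm either side of the centre; 23 mm free below it. Axes as the cover's.
- mat: Flat cork mat fixed on the bench, 240 (own x) x 280 (own y) x 4 mm thick. Origin: centre of its underside.
- post (a point): Middle of the upright round dark steel post at the free end of the tensioner arm: 14 mm thick, 36 mm tall, top 55 mm above the bench, this point 40 mm. It moves on a circle of radius 95 mm about the pivot: at rest at the housing's own (37, 5.5) mm, at the stop at (-37, 5.5) mm. On the arm, 54 mm from the pivot, sits a black roller, radius 15 mm, top 41 mm above the bench.
- pivot (a point): Point on the vertical axis of the tensioner arm's pivot, 40 mm above the bench, at the housing's own (0, -82) mm. The housing also holds two fixed pulleys, 40 mm high over the bench, at own (-58, 88), radius 27, and (40, 92) mm, radius 20.
- tensioner (a joint): Angle of the tensioner arm: 0 at rest, 0.80 at its stop, growing anticlockwise seen from above, which carries the post towards the housing's -x side (the robot's side). A spring pushes it back to 0: about 4 N at the post at rest, 8.5 N at the stop.
- screwdriver: Screwdriver lying between the mat and the housing; leave it.
- wrench: Steel wrench lying in front of the housing; leave it.
- bung: Wooden barrel bung, 38 mm wide and tall; leave it.
- spare_pulley: Loose aluminium pulley, 50 mm wide, 20 mm tall, lying in front of the mat; leave it.

How it is judged (in metres and radians):
On the way, in this order (a step that is already met when the one before it is completed fails the run):
1. the cover is lifted clear of the pins, in the gripper (z of cover in the frame of housing above 0.076 m and contact force between cover and the fingers above 1 N), for 0.1 s.
2. the cover is brought down flat on the mat while still held (horizontal distance between cover_handle and mat below 0.05 m and height (world z) of cover_handle below 0.05 m and angle between cover_handle's own z axis and vertical below 0.1 rad and contact force between cover and the fingers above 0.5 N), for 0.05 s.
3. the cover lies released and at rest on the mat (horizontal distance between cover_handle and mat below 0.05 m and height (world z) of cover_handle below 0.05 m and angle between cover_handle's own z axis and vertical below 0.1 rad and contact force between cover and the fingers below 0.3 N and linear speed of cover below 0.03 m/s), for 0.2 s.
At the end, for the whole second after the job is handed in: The tensioner arm is within 0.06 rad of its stop (joint above 0.74 of 0.80) and still, held there by the gripper's fingers (at least 2 N); the cover lies at rest, flat (within 0.1 rad), handle up on the mat, its centre within 50 mm of the mat's centre, not touched by the fingers (all of step 3 and value of joint tensioner above 0.74 rad and velocity of joint tensioner between -0.1 and 0.1 rad/s and contact force between tensioner and the fingers above 2 N and contact force between tensioner and cover below 0.3 N); the arm keeps its last pose, push and grip.
It fails at once if one of the things around (screwdriver, wrench, bung, loose pulley) is shifted by more than 40 mm (distance of any of screwdriver, wrench, bung, spare_pulley from where it was at the start of the episode above 0.04 m).
It also fails if it takes over 58 s, if anything falls off the work surface, if the arm or the gripper's body presses on something with over 40 N, if the wrist force passes 120 N, or if a joint passes its speed limit or range.

### The arm

A 6-joint arm with a two-finger parallel gripper is mounted at the origin on the work surface. World frame = base frame: x ahead of the robot, y to its left, z up, the work surface at z = 0. Lengths are in m, angles in degrees, forces in N, time in s.
With the tool pointing down it reaches from about 0.35 to 0.875 m from the base axis. Payload 4.2 kg.
Tool frame: the origin (TCP) lies midway between the tips of the shut fingers; the grasp point (between the pads) lies 19 mm behind it; x points along the fingers, y is the direction in which the jaws open and shut, and the axes are right-handed (so a half turn about x gives the same grasp; the last joint's range is limited). The gripper opens to 87 mm and grips with 3 to 60 N. Pads are 19 mm wide; open, the fingers measure 117 mm over their backs; the gripper's body (75 mm by 190 mm) begins 51 mm behind the grasp point.
Start: joints at [-58.808, 22.042, 0.453, 0, -68.411, -14.817], TCP at [0.176, -0.6, 0.199] pointing down, gripper open.
Joint ranges: [-179.83, 179.83], [-69.29, 118.12], [-61.27, 80.66], [-181.25, 117.63], [-171.15, -9.14], [-177.46, 177.46]. Speed limits (degrees/s): [159.86, 159.86, 180, 180, 180, 180].

### API

Orientations are given as a 3x3 rotation matrix whose columns are the frame's x, y, z axes.
In Python, from station import r gives the robot as it stands.
- The arm moves only by the tool play_rows, never from a script. Its argument "plan" is a list that holds one entry, the list of rows, each a list of 6 numbers: the shift along the tool's x, y, z in cm, then the turn, a rotation vector about the tool's x, y, z in units of 10 degrees (1.0 is 10 degrees). A call has 1 to 5 rows; each row is the pose to reach, as a shift and turn from the pose commanded when the call began, along the tool's axes at that moment; what a row does not reach only later rows make up. A row lasts 1/8 s, in which the tool goes at most 62.5 mm and 10.7 degrees, less where a joint would pass 70% of its speed; a pose out of reach is approached as far as the arm can. A call with a gripper value outside its range is refused whole. "hand" is the opening, from 0 (shut) to 1 (fully open), set as the call begins (left out, the last holds). The fingers move at their own pace and stop on an object; the grip force is fixed at half the most. Time passes only in rows, so rows that repeat a pose let the fingers close. It gives the time, the measured TCP pose, the force and the opening at its end, in the units of the state.
- r.sense(): the state, without advancing time (a new reading comes with each control period).
- r.capture(name): name is "scene" or "top"; returns (picture, depth): 420x560x3 uint8, blue, green, red; 420x560 float32, m along the optical axis (not along the pixel's ray), 0 where there is no reading.
- r.get_calibration(name): a dict with "vfov" (degrees; the focal length in pixels is half the picture's height over the tangent of half this angle, whatever the lens; pixels are square), "cx", "cy" (the principal point, pixels), "rvec" (rotation vector, rad) and "tvec" (3), from world to camera coordinates, as OpenCV has them. Camera axes: x right, y down, z forward; pixel columns grow to the right and rows downward; lengths in m; the calibration is good to about 2 mm. A picture is of the moment at which its call begins. get_calibration takes no time and is no camera call.
- r.finish_job(): hands the job in, once; it reports no verdict.
The state is a dict: "time_s": time; "joints": joint angles; "joint_velocities": joint speeds; "effort": joint torques, N m; "tcp_pos": TCP position; "ee_rot": TCP orientation; "wrist_force": force on the tool from outside, world axes, zero at the start; "moment": the same for the moment, N m; "gripper_width": opening from 0.0 (shut) to 1.0 (fully open).
Only numpy, scipy, OpenCV 4.12 (cv2) and the standard library are available. Lean on these libraries where they do the work, as an engineer would, in place of code of your own. Each camera call takes 0.05 s, during which the arm holds its last target.

## Working session

There is one attempt and no reset: what is moved stays moved. The work goes in short steps, Python scripts to look and compute and a tool call to move; the robot and the scene stay as the last step left them, time stands still between calls to the robot, and variables do not carry over. Pictures are saved under pics/ and viewed, and the job is handed in when it is done.

Besides the shell and the picture viewer there is one more tool, called after "Request:" as name(argument=value, ...) on one line, values as JSON. play_rows: Moves the arm, as the interface text tells. Its arguments: {"type":"object","properties":{"plan":{"type":"array","items":{"type":"array","items":{"type":"array","items":{"type":"number"}}}},"hand":{"type":"number"}},"required":["plan"]}

```bash
ls; mkdir -p pics; cat > h.py <<'E'
import numpy as np, cv2
from station import r
def cal(n):
    c=r.get_calibration(n); f=210/np.tan(np.radians(c['vfov'])/2)
    R=cv2.Rodrigues(np.array(c['rvec'],float))[0]; t=np.array(c['tvec'],float).ravel()
    return c,f,R,t
def world(n,depth):
    c,f,R,t=cal(n); v,u=np.mgrid[0:depth.shape[0],0:depth.shape[1]]
    P=np.stack([(u-c['cx'])/f*depth,(v-c['cy'])/f*depth,depth],-1)
    return (P-t)@R
E
python3 - <<'E'
from h import *
for n in ('top','scene'):
    p,d=r.capture(n); cv2.imwrite(f'pics/{n}0.png',p); np.savez(f'{n}0.npz',p=p,d=d); print(r.get_calibration(n))
s=r.sense(); print(s)
E
```

```text
pics
{'vfov': 49.11375059914681, 'cx': 277.5878267807207, 'cy': 206.7328654081635, 'rvec': array([ 2.15079119, -2.19859346,  0.08359389]), 'tvec': array([-0.0286521 ,  0.52813585,  1.0689658 ])}
{'vfov': 50.81593408050078, 'cx': 275.2991036955062, 'cy': 208.50777879881454, 'rvec': array([ 1.57170263,  2.11889542, -0.76882877]), 'tvec': array([ 0.18259382, -0.36016777,  1.36924535])}
{'time_s': 0.1, 'joints': array([-5.88087352e+01,  2.20870913e+01,  3.87804633e-01, -2.51390629e-02,
       -6.84129886e+01, -1.48150913e+01]), 'joint_velocities': array([-0.01102448, -0.08298631,  0.22770279,  0.19927486,  0.04945101,
       -0.0006814 ]), 'effort': array([ 1.06362818e-04, -3.91690028e+01,  1.87935448e+01,  4.23186868e+00,
        1.34679853e-02, -8.11771019e-05]), 'tcp_pos': array([ 0.17604263, -0.59907642,  0.19756311]), 'ee_rot': array([[-6.65830132e-04, -2.81786571e-01,  9.59476881e-01],
       [ 1.88756726e-03,  9.59475030e-01,  2.81787338e-01],
       [-9.99997997e-01,  1.99869965e-03, -1.06956279e-04]]), 'wrist_force': array([-0.56091768, -0.13740803, -1.09981847]), 'moment': array([0.03926322, 0.01336434, 0.00014349]), 'gripper_width': 1.003979848713651}
```

View pics/top0.png

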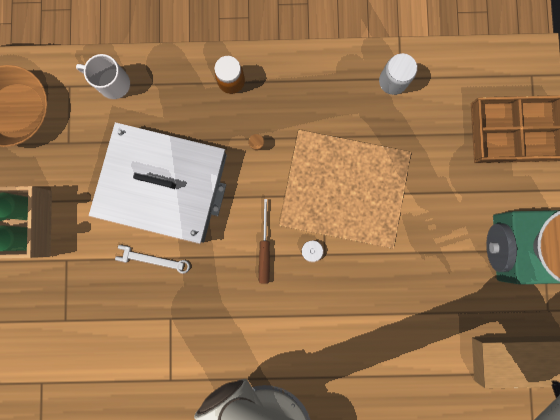

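View pics/scene0.png

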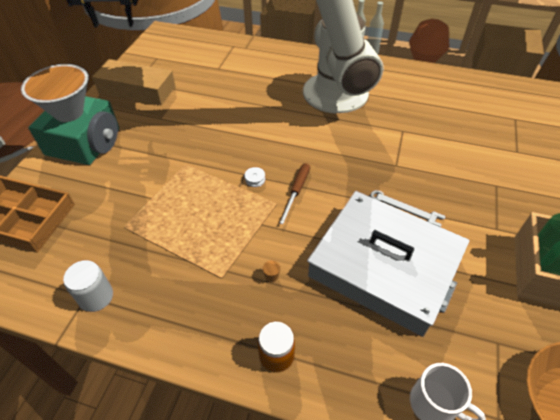

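The top view shows the cover with corners at about (116,123), (226,148), (203,243) and (90,215). The handle is at (155,181), and the pins are at (122,130) and (194,234). The mat centre is near (346,189). The bung is at (258,142), the screwdriver at (265,240), the pulley at (312,251) and the wrench at (152,259).

```bash
cat > m.py <<'E'
from h import *
z=np.load('top0.npz'); p,d=z['p'],z['d']; W=world('top',d)
hsv=cv2.cvtColor(p,cv2.COLOR_BGR2HSV)
print('z table',np.median(W[300:330,100:150,2]), W[189,346])
def rect(mask,name):
    m=mask.astype(np.uint8); m=cv2.morphologyEx(m,cv2.MORPH_OPEN,np.ones((3,3)))
    n,l,s,_=cv2.connectedComponentsWithStats(m); k=1+np.argmax(s[1:,4]); m=l==k
    P=W[m][:,:2].astype(np.float32)
    q=cv2.minAreaRect(P*1000); print(name,m.sum(),q,np.median(W[m][:,2]),cv2.boxPoints(q).round(1).tolist()); return m
roi=np.zeros(d.shape,bool); roi[110:255,80:240]=1
m=rect(roi&(W[...,2]>.055)&(W[...,2]<.072),'cover')
rect(roi&(W[...,2]>.085),'handle')
roi=np.zeros(d.shape,bool); roi[120:255,272:420]=1
rect(roi&(W[...,2]>.0025)&(W[...,2]<.008)&(hsv[...,2]>0),'mat')
for n,(u,v) in dict(pinA=(122,130),pinB=(194,234),bung=(258,142),sd=(265,240),sp=(312,251),sdtip=(266,202)).items(): print(n,W[v-2:v+3,u-2:u+3].reshape(-1,3)[np.argmax(W[v-2:v+3,u-2:u+3,2])])
# mat by corners in image, z=.004
c,f,R,t=cal('top')
def ray(u,v,h):
    dr=np.array([(u-c['cx'])/f,(v-c['cy'])/f,1])@R; o=-R.T@t; return o+dr*(h-o[2])/dr[2]
A=[ray(u,v,.004) for u,v in [(298,130),(411,152),(394,248),(280,226)]]; print('mat corners',np.round(A,4),np.mean(A,0))
E
python3 m.py
```

```text
z table 0.00022487357364447166 [ 0.56836072 -0.20662215  0.00301799]
cover 10774 ((588.21630859375, 236.90377807617188), (266.6590881347656, 224.4178009033203), 74.80695343017578) 0.06414023446013986 [[445.0, 137.60000610351562], [661.5999755859375, 78.80000305175781], [731.4000244140625, 336.20001220703125], [514.9000244140625, 395.0]]
handle 270 ((527.5862426757812, 111.061767578125), (365.32318115234375, 28.141769409179688), 64.22906494140625) 0.1004930545406639 [[435.5, -47.29999923706055], [460.79998779296875, -59.5], [619.7000122070312, 269.3999938964844], [594.2999877929688, 281.70001220703125]]
mat 122 ((613.9324340820312, -174.5681610107422), (61.734432220458984, 25.14987564086914), 38.605594635009766) 0.004279277390411851 [[582.0, -184.0], [597.7000122070312, -203.6999969482422], [645.9000244140625, -165.10000610351562], [630.2000122070312, -145.5]]
pinA [0.70328543 0.31764509 0.07463936]
pinB [0.47002363 0.14873873 0.07530629]
bung [ 0.68456252 -0.00231435  0.04239037]
sd [ 0.44461981 -0.00424047  0.02724759]
sp [ 0.4164722  -0.11410093  0.02256066]
sdtip [ 0.53483298 -0.0127571   0.0185385 ]
mat corners [[ 0.7162 -0.0942  0.004 ]
 [ 0.6552 -0.3674  0.004 ]
 [ 0.4237 -0.3162  0.004 ]
 [ 0.4823 -0.0449  0.004 ]] [ 0.5693563 -0.2056786  0.004    ]
```

```bash
cat >> h.py <<'E'
def plan(target,yaw_y,n=1):
    """shift in cm in tool axes, rotvec units for tool down with tool y at yaw (deg)"""
    from scipy.spatial.transform import Rotation as Ro
    s=r.sense(); R0=np.array(s['ee_rot']); a=np.radians(yaw_y)
    x=np.array([0,0,-1.]); y=np.array([np.cos(a),np.sin(a),0]); T=np.stack([x,y,np.cross(x,y)],1)
    sh=R0.T@(np.array(target)-s['tcp_pos'])*100; rv=Ro.from_matrix(R0.T@T).as_rotvec(degrees=True)/10
    print('t',s['time_s'],'tcp',np.round(s['tcp_pos'],4),'F',np.round(s['wrist_force'],1),'g',round(s['gripper_width'],3)); print('shift',np.round(sh,2),'rot',np.round(rv,3))
E
python3 - <<'E'
from h import *
z=np.load('top0.npz'); p,d=z['p'],z['d']; W=world('top',d)
g=p.max(2)
m=np.zeros(d.shape,bool); m[165:195,125:185]=1
b=m&(W[...,2]>.092)&(W[...,2]<.106)
P=W[b]; print(b.sum(),P.mean(0),np.median(P,0),cv2.minAreaRect((P[:,:2]*1000).astype(np.float32)))
# scene camera
z=np.load('scene0.npz'); W=world('scene',z['d'])
m=np.zeros(z['d'].shape,bool); m[225:265,360:420]=1
b=m&(W[...,2]>.095)&(W[...,2]<.106); P=W[b]; print(b.sum(),P.mean(0),cv2.minAreaRect((P[:,:2]*1000).astype(np.float32)))
m=np.zeros(z['d'].shape,bool); m[190:320,300:475]=1
b=m&(W[...,2]>.057)&(W[...,2]<.07);P=W[b]; print(b.sum(),P.mean(0),cv2.minAreaRect((P[:,:2]*1000).astype(np.float32)))
plan([.587,.235,.2],165)
E
```

```text
259 [0.58717558 0.23496642 0.10024224] [0.58698759 0.2348987  0.10049553] ((587.7203369140625, 236.09921264648438), (89.54096984863281, 14.206144332885742), 74.65375518798828)
307 [0.58832869 0.23889568 0.10002198] ((586.659423828125, 238.87266540527344), (88.94239807128906, 16.435367584228516), 74.57322692871094)
11152 [0.59665689 0.24248812 0.06392889] ((585.4063110351562, 238.48104858398438), (264.4656677246094, 228.5987548828125), 74.80731964111328)
t 0.1 tcp [ 0.176  -0.5991  0.1976] F [-0.6 -0.1 -1.1] g 1.004
shift [-0.11 68.45 62.93] rot [-5.863e+00  5.000e-03 -1.100e-02]
```

Request:
play_rows(plan=[[[0, 3.5, 3.2, -0.3, 0, 0], [0, 7, 6.4, -0.6, 0, 0], [0, 10.5, 9.6, -0.9, 0, 0], [0, 14, 12.8, -1.2, 0, 0], [0, 17.5, 16, -1.5, 0, 0]]], hand=1)

```text
time_s: 0.72
tcp_pos: [0.2806, -0.385, 0.1982]
ee_rot: [[-0.0, -0.522, 0.853], [0.001, 0.853, 0.522], [-1.0, 0.001, -0.0]]
wrist_force: [0.8, -0.5, -0.5]
gripper_width: 1.003
```

```bash
python3 -c "
from h import *
plan([.587,.237,.2],164.8)"
```

```text
t 0.725 tcp [ 0.2806 -0.385   0.1982] F [ 0.8 -0.5 -0.5] g 1.003
shift [-0.16 37.07 58.59] rot [-4.334e+00  1.000e-03 -4.000e-03]
```

Request:
play_rows(plan=[[[0, 2.7, 4.2, -0.3, 0, 0], [0, 5.4, 8.4, -0.6, 0, 0], [0, 8.1, 12.6, -0.9, 0, 0], [0, 10.8, 16.8, -1.2, 0, 0], [0, 13.5, 21, -1.5, 0, 0]]])

```text
time_s: 1.35
tcp_pos: [0.3896, -0.1604, 0.1985]
ee_rot: [[0.0, -0.725, 0.689], [0.0, 0.689, 0.725], [-1.0, 0.0, 0.0]]
wrist_force: [-0.2, -1.4, 0.5]
gripper_width: 1.004
```

```bash
python3 -c "
from h import *
plan([.587,.237,.2],164.8)"
```

```text
t 1.35 tcp [ 0.3896 -0.1604  0.1985] F [-0.2 -1.4  0.5] g 1.004
shift [-0.15 13.05 42.41] rot [-2.832e+00  1.000e-03 -0.000e+00]
```

Request:
play_rows(plan=[[[0, 1.3, 4.2, -0.3, 0, 0], [0, 2.6, 8.4, -0.6, 0, 0], [0, 3.9, 12.6, -0.9, 0, 0], [0, 5.2, 16.8, -1.2, 0, 0], [0, 6.5, 21, -1.5, 0, 0]]])

```text
time_s: 1.98
tcp_pos: [0.4874, 0.0362, 0.1983]
ee_rot: [[-0.001, -0.879, 0.477], [-0.0, 0.477, 0.879], [-1.0, 0.0, -0.0]]
wrist_force: [0.8, -0.8, 1.2]
gripper_width: 0.998
```

```bash
python3 -c "
from h import *
plan([.587,.237,.16],164.8)"
```

```text
t 1.975 tcp [0.4874 0.0362 0.1983] F [ 0.8 -0.8  1.2] g 0.998
shift [ 3.82  0.83 22.4 ] rot [-1.331 -0.002 -0.003]
```

Request:
play_rows(plan=[[[0.8, 0.2, 5, -0.3, 0, 0], [1.6, 0.4, 10, -0.6, 0, 0], [2.4, 0.6, 15, -1, 0, 0], [3.2, 0.8, 20, -1.3, 0, 0], [3.8, 0.8, 22, -1.3, 0, 0]]])

```text
time_s: 2.6
tcp_pos: [0.5859, 0.2339, 0.1589]
ee_rot: [[-0.001, -0.963, 0.268], [-0.001, 0.268, 0.963], [-1.0, 0.001, -0.001]]
wrist_force: [0.9, -0.6, 0.3]
gripper_width: 1.003
```

Request:
play_rows(plan=[[[0, 0, 0, 0, 0, 0]]])

```text
time_s: 2.72
tcp_pos: [0.5852, 0.2322, 0.1589]
ee_rot: [[-0.003, -0.963, 0.269], [-0.002, 0.269, 0.963], [-1.0, 0.002, -0.002]]
wrist_force: [-0.0, -1.3, -0.1]
gripper_width: 1.0
```

```bash
python3 -c "
from h import *
plan([.587,.237,.077],164.8)
p,d=r.capture('top'); cv2.imwrite('pics/top1.png',p)"
```

```text
t 2.725 tcp [0.5852 0.2322 0.1589] F [-0.  -1.3 -0.1] g 1.0
shift [ 8.19 -0.07  0.53] rot [-0.04  -0.012 -0.012]
```

View pics/top1.png

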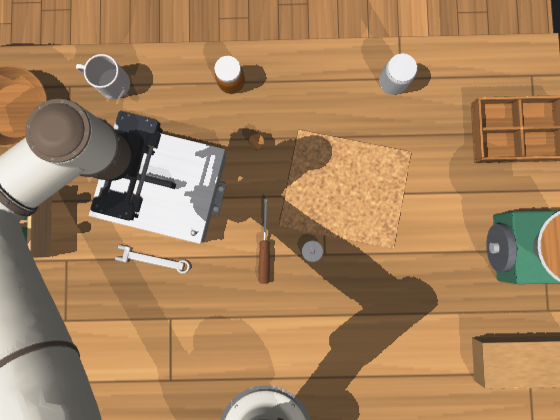

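The gripper is above the handle; its fingers appear at (140,180), which fits the parallax at that height. I'm descending now.

Request:
play_rows(plan=[[[2.5, 0, 0.3, 0, 0, 0], [5, 0, 0.5, 0, 0, 0], [7, 0, 0.5, 0, 0, 0], [8.2, 0, 0.5, 0, 0, 0], [8.2, 0, 0.5, 0, 0, 0]]])

```text
time_s: 3.4
tcp_pos: [0.5865, 0.2355, 0.0784]
ee_rot: [[-0.001, -0.963, 0.27], [-0.001, 0.27, 0.963], [-1.0, 0.001, -0.001]]
wrist_force: [0.1, 0.9, -0.5]
gripper_width: 0.998
```

```bash
python3 -c "
from h import *
plan([.587,.237,.076],164.8)
for n in ('scene',):
  p,d=r.capture(n); cv2.imwrite('pics/s2.png',cv2.resize(p[150:350,250:520],None,fx=2.5,fy=2.5))"
```

```text
t 3.4 tcp [0.5865 0.2355 0.0784] F [ 0.1  0.9 -0.5] g 0.998
shift [ 0.24 -0.01  0.16] rot [-0.048 -0.006 -0.004]
```

View pics/s2.png

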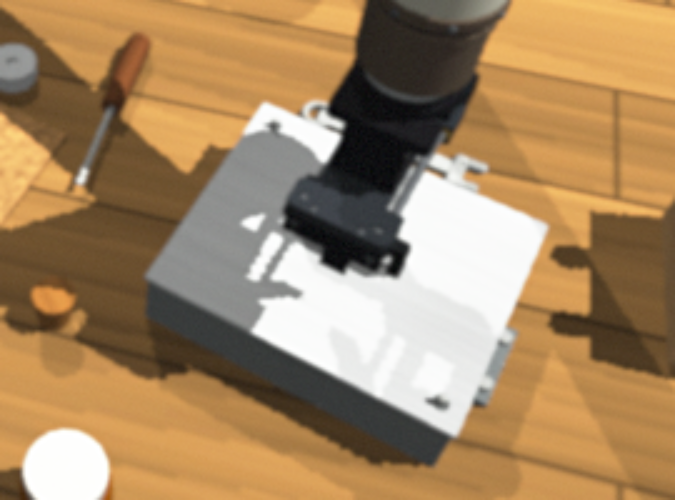

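The open fingers straddle the handle and the pins are undisturbed. I'm closing the gripper.

Request:
play_rows(plan=[[[0.2, 0, 0.1, 0, 0, 0], [0.2, 0, 0.1, 0, 0, 0], [0.2, 0, 0.1, 0, 0, 0], [0.2, 0, 0.1, 0, 0, 0], [0.2, 0, 0.1, 0, 0, 0]]], hand=0)

```text
time_s: 4.08
tcp_pos: [0.5872, 0.2376, 0.0766]
ee_rot: [[0.0, -0.963, 0.269], [0.0, 0.269, 0.963], [-1.0, -0.0, 0.0]]
wrist_force: [0.5, -0.1, 0.6]
gripper_width: 0.517
```

Request:
play_rows(plan=[[[0, 0, 0, 0, 0, 0], [0, 0, 0, 0, 0, 0]]])

```text
time_s: 4.32
tcp_pos: [0.5872, 0.2376, 0.0765]
ee_rot: [[-0.0, -0.963, 0.269], [-0.0, 0.269, 0.963], [-1.0, 0.0, -0.0]]
wrist_force: [0.0, 0.6, 0.2]
gripper_width: 0.288
```

Request:
play_rows(plan=[[[0, 0, 0, 0, 0, 0], [0, 0, 0, 0, 0, 0], [0, 0, 0, 0, 0, 0]]])

```text
time_s: 4.7
tcp_pos: [0.5878, 0.2379, 0.0775]
ee_rot: [[0.002, -0.963, 0.269], [0.001, 0.269, 0.963], [-1.0, -0.001, 0.001]]
wrist_force: [0.4, -0.1, 4.4]
gripper_width: 0.02
```

Width 0.02 is far too narrow for a 14 mm bar, which should read about 0.16. I'll take a look before going on.

```bash
python3 -c "
from h import *
plan([.587,.237,.076],164.8)
for n,b in (('scene',(150,350,250,520)),('top',(100,260,70,250))):
  p,d=r.capture(n); cv2.imwrite(f'pics/{n}3.png',cv2.resize(p[b[0]:b[1],b[2]:b[3]],None,fx=2.9,fy=2.9,interpolation=cv2.INTER_CUBIC))"
```

```text
t 4.7 tcp [0.5878 0.2379 0.0775] F [ 0.4 -0.1  4.4] g 0.02
shift [ 0.15  0.06 -0.11] rot [-0.041  0.006  0.008]
```

View pics/scene3.png

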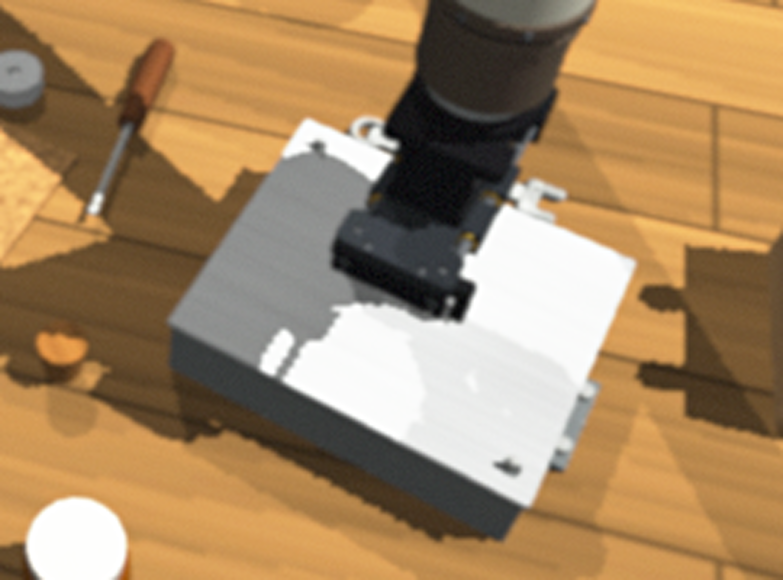

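View pics/top3.png

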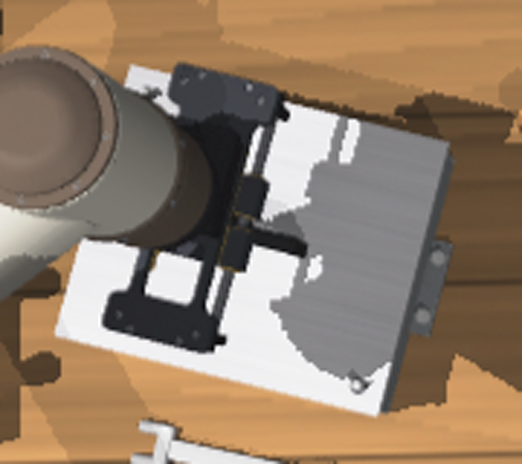

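Request:
play_rows(plan=[[[0, 0, 0, 0, 0, 0], [0, 0, 0, 0, 0, 0]]])

```text
time_s: 5.05
tcp_pos: [0.5879, 0.2379, 0.0775]
ee_rot: [[0.002, -0.963, 0.269], [0.001, 0.269, 0.963], [-1.0, -0.001, 0.001]]
wrist_force: [-1.1, 0.0, 6.5]
gripper_width: 0.008
```

```bash
python3 -c "
from h import *
plan([.587,.237,.076],164.8)
for n,b in (('scene',(225,275,340,430)),('top',(150,215,115,205))):
  p,d=r.capture(n); cv2.imwrite(f'pics/{n}4.png',cv2.resize(p[b[0]:b[1],b[2]:b[3]],None,fx=8,fy=8,interpolation=cv2.INTER_CUBIC))
  W=world(n,d); np.set_printoptions(linewidth=250)
  if n=='top':
    print((W[155:205:3,130:195:3,2]*1000).round().astype(int))"
```

```text
t 5.05 tcp [0.5879 0.2379 0.0775] F [-1.1  0.   6.5] g 0.008
shift [ 0.15  0.06 -0.11] rot [-0.04   0.006  0.008]
[[ 373  364  335  315  278  274  272  220  206   68  189   62   60   64   65   64   60   62   63   66   65   65]
 [ 371  365  336  319  280  272  275  218   64  190  186   65   64   65   65   61   61   63   63   64   64   64]
 [ 371  362  336  318  301  273  269  213  198  196  193   62   62   61   65   64   63   67   65   61   61   66]
 [ 371  352  331  316  301  273  263  209  198  197  192   67   68   65   64   65   62   63   65   64   64   63]
 [ 366  345  327  314  281  272  221  198  197  195  186   64   63   62   61   67   66   64   66   65   64   63]
 [ 364  334  321  310  283  268  217  194  195  197  182   61   62   69   63   65   62   64   67   65   63   65]
 [ 337  328  314  303  280  262  213  189  196  193   62   63   63   67   63   67   64   67   66   64   62   63]
 [ 328  320  306  284  273  225  205  133  188   68 1109   65   60   63   62   65   68   63   62   60   64   63]
 [ 318  305  281  277  264  219  196  197  196  101  107   99   64   65   59   63 
[... 235 characters left out ...]
   65   62   62   64]
 [  67   64  194  195  211  204  196  195  187   67   60   63   67   66   65   63   66   64   66   65   65   66]
 [  67   66   64  215  213  179  191  195  182   62   67   63   63   62   60   63   63   65   62   65   63   65]
 [  62   61   60  214  215   65  187   67   66   65   63   65   65   65   64   65   66   66   64   61   61   65]
 [  65   66   67  217  208   62  190   67   62   61   64   65   63   65   63   64   64   63   65   62   64   68]
 [  65   63   63  215   61  189  188   63   65   65   66   62   63   65   69   63   67   62   62   67   67   61]
 [1109   62  218  213   62  192   64   64   64   67   66   61   65   66   64   66   59   62   65   65   63   63]]
```

View pics/scene4.png

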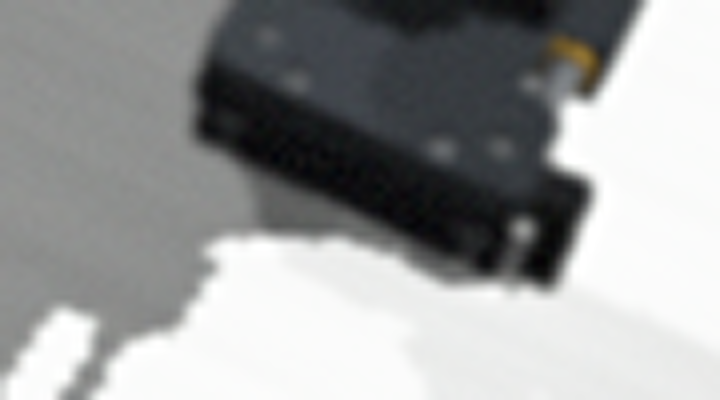

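View pics/top4.png

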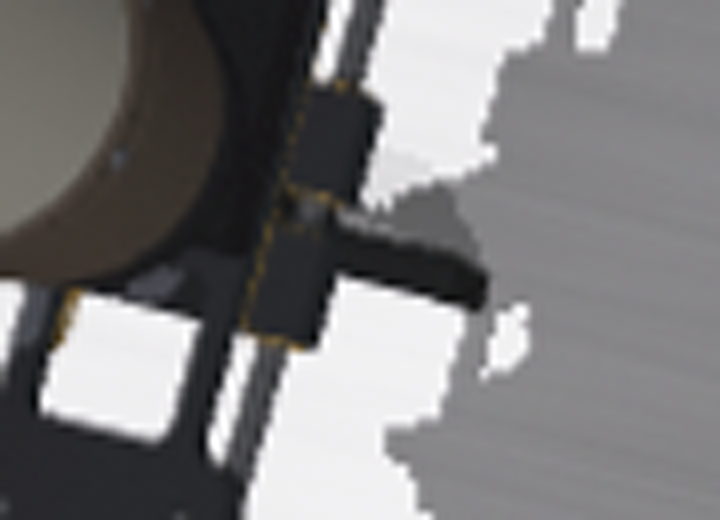

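Request:
play_rows(plan=[[[-0.3, 0, 0, 0, 0, 0], [-0.6, 0, 0, 0, 0, 0], [-0.6, 0, 0, 0, 0, 0]]])

```text
time_s: 5.52
tcp_pos: [0.5871, 0.2375, 0.0824]
ee_rot: [[-0.0, -0.963, 0.269], [-0.0, 0.269, 0.963], [-1.0, 0.0, -0.0]]
wrist_force: [-0.6, 0.7, 0.2]
gripper_width: 0.007
```

```bash
cat > cov.py <<'E'
from h import *
p,d=r.capture('top'); W=world('top',d)
m=np.zeros(d.shape,bool); m[140:240,170:225]=1
m&=(W[...,2]>.045)&(W[...,2]<.13)&(p.min(2)>80)
P=W[m]; A=np.c_[P[:,:2],np.ones(len(P))]; c=np.linalg.lstsq(A,P[:,2],rcond=None)[0]
print('cover plane n',m.sum(),'med z',np.median(P[:,2]),'slope',c[:2],'z at centre',c@[.587,.237,1])
print(r.sense()['wrist_force'],r.sense()['gripper_width'])
E
python3 cov.py
python3 -c "
from h import *
p,d=r.capture('scene'); cv2.imwrite('pics/s5.png',cv2.resize(p[170:340,280:500],None,fx=3.5,fy=3.5,interpolation=cv2.INTER_CUBIC))"
```

```text
cover plane n 4186 med z 0.06405892535439862 slope [0.00077691 0.00636533] z at centre 0.06454447466962884
[ 0.85373982 -0.19628166 -0.07664932] 0.008368987113648176
```

View pics/s5.png

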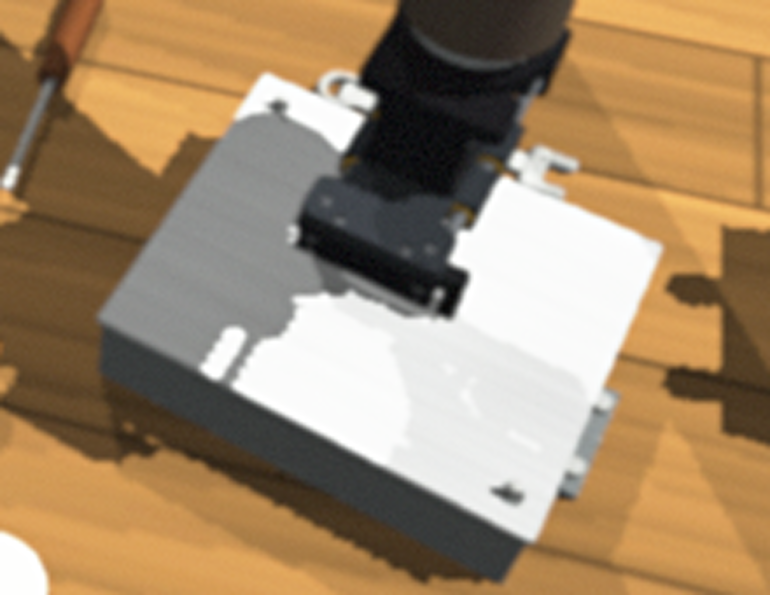

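Lifting 5 mm cleared the force and the cover stayed put, so the fingers shut without taking the bar. I'll raise the gripper and measure where the fingertips really are.

Request:
play_rows(plan=[[[-3, 0, 0, 0, 0, 0], [-6, 0, 0, 0, 0, 0], [-9, 0, 0, 0, 0, 0], [-11, 0, 0, 0, 0, 0], [-11, 0, 0, 0, 0, 0]]])

```text
time_s: 6.25
tcp_pos: [0.588, 0.2381, 0.1942]
ee_rot: [[0.003, -0.963, 0.269], [0.002, 0.269, 0.963], [-1.0, -0.002, 0.003]]
wrist_force: [-1.1, -0.1, -0.9]
gripper_width: 0.006
```

```bash
python3 -c "
from h import *
plan([.587,.237,.076],164.8)
p,d=r.capture('scene'); np.savez('s6.npz',p=p,d=d); cv2.imwrite('pics/s6.png',cv2.resize(p[80:280,280:500],None,fx=2.9,fy=2.9,interpolation=cv2.INTER_CUBIC))
t=r.sense()['tcp_pos']; c,f,R,tt=cal('scene')
for dz in (0,.019,.1):
  q=R@(t+[0,0,dz])+tt; u=q[:2]/q[2]*f+[c['cx'],c['cy']]; print(dz,u,(u-[280,80])*2.9)
"
```

```text
t 6.25 tcp [0.588  0.2381 0.1942] F [-1.1 -0.1 -0.9] g 0.006
shift [11.82  0.1  -0.16] rot [-0.042  0.016  0.014]
0 [401.85876292 211.25713457] [353.39041246 380.64569026]
0.019 [404.04222963 204.68723805] [359.72246594 361.59299034]
0.1 [414.31992966 173.76236743] [389.527796   271.91086554]
```

View pics/s6.png

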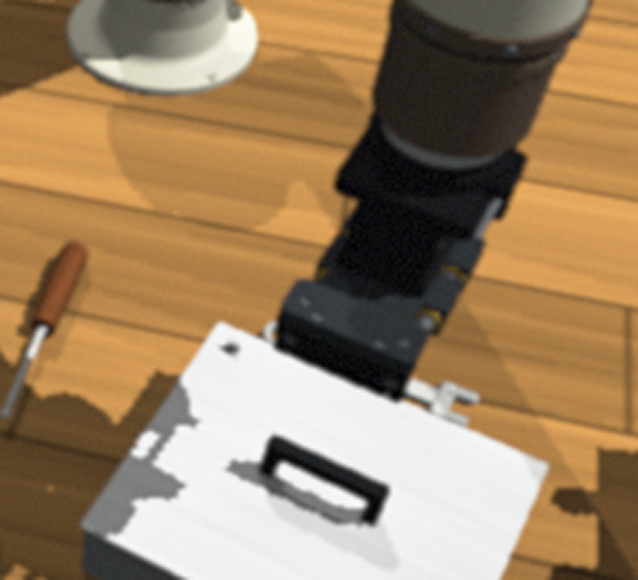

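```bash
python3 -c "
from h import *
np.set_printoptions(linewidth=250)
z=np.load('s6.npz');W=world('scene',z['d'])
print((W[170:222:3,376:430:3]*1000).round().astype(int)[...,2])
print((W[170:222:3,376:430:3]*1000).round().astype(int)[...,0])
print((W[170:222:3,376:430:3]*1000).round().astype(int)[...,1])
"
```

```text
[[  1   0   1   1  -1 312 310 335 335 337 340 344 345 348 351 353 354 358]
 [ -1   2   0  -1  -1 308 331 329 330 332 336 339 338 342 342 348 348 348]
 [ -1   2   1 332 297 331 331 330 331 332 330 332 335 336 338 341 344 339]
 [  0  -1 331 332 330 332 330 331 330 329 331 331 331 331 334 334 338 332]
 [ -2 331 331 329 331 331 332 333 330 331 330 330 330 332 330 331 332 322]
 [ -2 332 330 330 331 330 329 330 330 332 329 331 331 330 332 331 332 310]
 [323 329 329 332 333 332 330 331 330 332 331 331 330 331 330 332 306 306]
 [317 321 324 328 330 330 331 331 333 333 330 331 332 331 331 329 303 307]
 [303 314 318 323 326 327 329 331 332 330 332 331 331 332 330 331 331 332]
 [298 301 303 313 317 318 323 327 330 330 332 330 331 331 330 331 331 328]
 [291 295 297 299 302 311 314 318 323 324 327 332 332 331 330 330 329   1]
 [ 63  65 291 294 298 832 301 306 315 315 322 325 327 329 331 331 322  -1]
 [ 63  64  62  63 289 293 295 299 303 305 314 317 319 324 326 325   1   0]
 [ 64  66  65  64  63  66 290 290 294 297 299 302 313 315 319 317   0  -2]
 [ 62  65  62  65  62  61  64  66  62 291 295 297 
[... 2576 characters left out ...]
234 238 243 247 251 255]
 [184 189 193 197 201 206 210 214 218 222 226 230 235 239 243 247 252 257]
 [185 190 194 199 203 207 211 215 219 223 227 231 235 240 244 248 253 312]
 [192 198 195 200 204 173 213 217 221 225 229 232 236 240 244 249 254 313]
 [193 200 206 213 206 210 214 218 222 227 230 234 238 242 246 250 307 314]
 [195 201 207 214 220 227 215 220 224 228 232 236 240 244 247 252 307 315]
 [196 202 209 215 222 228 234 240 247 230 234 238 242 246 250 300 307 315]
 [197 204 210 216 223 229 235 242 248 254 261 239 243 247 251 301 308 315]
 [199 205 211 218 224 230 236 243 249 256 262 268 274 249 287 303 310 316]
 [200 206 213 219 225 231 238 244 250 257 263 268 276 281 288 293 300 317]]
```

The body's lower edge measures z≈0.289 at a reported TCP z of 0.194. It should be 0.264, so the true fingertips are about 24 mm higher than reported. That matches the shut tips resting on the bar top (0.101) at a reported 0.0775. I'll apply a correction of true z ≈ reported + 0.0235 from here on. Next I'm opening the gripper and going down to a reported 0.053.

Request:
play_rows(plan=[[[0, 0, 0, 0, 0, 0], [0, 0, 0, 0, 0, 0], [0, 0, 0, 0, 0, 0], [0, 0, 0, 0, 0, 0], [0, 0, 0, 0, 0, 0]]], hand=1)

```text
time_s: 6.92
tcp_pos: [0.5872, 0.2376, 0.1925]
ee_rot: [[-0.0, -0.963, 0.269], [-0.0, 0.269, 0.963], [-1.0, 0.0, -0.0]]
wrist_force: [-0.8, -0.1, -0.5]
gripper_width: 0.489
```

Request:
play_rows(plan=[[[2.5, 0, 0, 0, 0, 0], [5, 0, 0, 0, 0, 0], [7.5, 0, 0, 0, 0, 0], [8, 0, 0, 0, 0, 0], [8, 0, 0, 0, 0, 0]]])

```text
time_s: 7.55
tcp_pos: [0.5876, 0.2377, 0.113]
ee_rot: [[0.001, -0.963, 0.269], [-0.0, 0.269, 0.963], [-1.0, -0.001, 0.0]]
wrist_force: [0.2, -0.4, 0.7]
gripper_width: 0.982
```

```bash
python3 -c "
from h import *
plan([.587,.237,.053],164.8)
c,f,R,tt=cal('top'); t=r.sense()['tcp_pos']
p,d=r.capture('top'); cv2.imwrite('pics/top7.png',cv2.resize(p[110:250,70:250],None,fx=4,fy=4,interpolation=cv2.INTER_CUBIC))
"
```

```text
t 7.55 tcp [0.5876 0.2377 0.113 ] F [ 0.2 -0.4  0.7] g 0.982
shift [ 6.    0.04 -0.08] rot [-0.041  0.001  0.003]
```

View pics/top7.png

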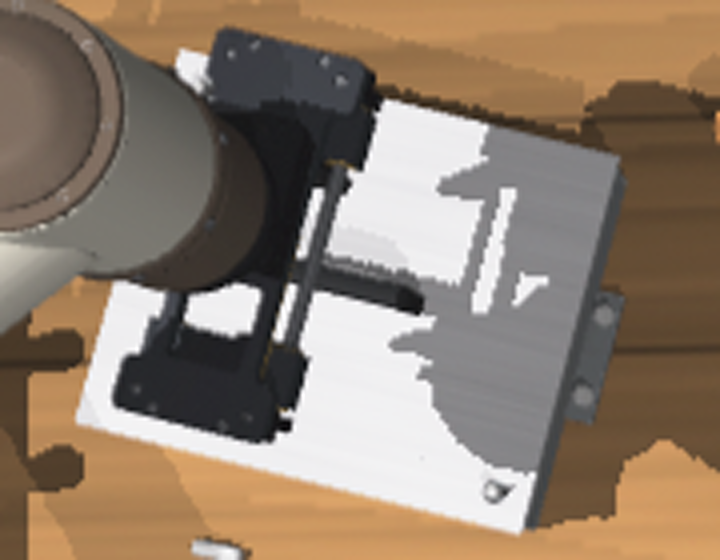

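The jaws are fully open and straddle the bar. I'm going down.

Request:
play_rows(plan=[[[2, 0, 0, 0, 0, 0], [3.5, 0, 0, 0, 0, 0], [4.7, 0, 0, 0, 0, 0], [5.5, 0, 0, 0, 0, 0], [5.9, 0, 0, 0, 0, 0]]])

```text
time_s: 8.22
tcp_pos: [0.5872, 0.2375, 0.0532]
ee_rot: [[-0.0, -0.963, 0.269], [-0.0, 0.269, 0.963], [-1.0, 0.0, -0.0]]
wrist_force: [0.3, -0.7, 0.4]
gripper_width: 0.996
```

Request:
play_rows(plan=[[[0, 0, 0, 0, 0, 0], [0, 0, 0, 0, 0, 0], [0, 0, 0, 0, 0, 0], [0, 0, 0, 0, 0, 0], [0, 0, 0, 0, 0, 0]]], hand=0)

```text
time_s: 8.85
tcp_pos: [0.5873, 0.2376, 0.0537]
ee_rot: [[0.0, -0.963, 0.269], [0.0, 0.269, 0.963], [-1.0, -0.0, 0.0]]
wrist_force: [0.8, 0.8, 0.4]
gripper_width: 0.518
```

Request:
play_rows(plan=[[[0, 0, 0, 0, 0, 0], [0, 0, 0, 0, 0, 0], [0, 0, 0, 0, 0, 0], [0, 0, 0, 0, 0, 0], [0, 0, 0, 0, 0, 0]]])

```text
time_s: 9.48
tcp_pos: [0.5872, 0.2376, 0.0535]
ee_rot: [[-0.0, -0.963, 0.269], [-0.0, 0.269, 0.963], [-1.0, 0.0, -0.0]]
wrist_force: [-0.3, -0.8, -1.0]
gripper_width: 0.151
```

The width is 0.151, which is right for the 14 mm bar. I'm lifting straight up.

Request:
play_rows(plan=[[[-0.4, 0, 0, 0, 0, 0], [-1, 0, 0, 0, 0, 0], [-1.8, 0, 0, 0, 0, 0], [-2.6, 0, 0, 0, 0, 0], [-3.2, 0, 0, 0, 0, 0]]])

```text
time_s: 10.1
tcp_pos: [0.5874, 0.2377, 0.0864]
ee_rot: [[0.001, -0.963, 0.269], [0.001, 0.269, 0.963], [-1.0, -0.001, 0.001]]
wrist_force: [0.1, -1.1, -3.2]
gripper_width: 0.15
```

Request:
play_rows(plan=[[[-0.8, 0, 0, 0, 0, 0], [-1.6, 0, 0, 0, 0, 0], [-2.4, 0, 0, 0, 0, 0], [-2.8, 0, 0, 0, 0, 0], [-2.8, 0, 0, 0, 0, 0]]])

```text
time_s: 10.72
tcp_pos: [0.5873, 0.2376, 0.1139]
ee_rot: [[0.0, -0.963, 0.269], [0.0, 0.269, 0.963], [-1.0, -0.0, 0.001]]
wrist_force: [-0.5, -0.8, -3.5]
gripper_width: 0.159
```

```bash
python3 cov.py; python3 -c "
from h import *
plan([.5694,-.2057,.11],164.8)
for n in ('top','scene'):
  p,d=r.capture(n); cv2.imwrite(f'pics/{n}8.png',p)
"
```

```text
cover plane n 4078 med z 0.12416749165657248 slope [0.04638608 0.16468503] z at centre 0.1363962911886405
[-0.57781621 -0.16472916 -2.95299036] 0.15522806993104546
t 10.775 tcp [0.5871 0.2375 0.1135] F [-0.6 -0.2 -3. ] g 0.155
shift [  0.35 -10.24 -43.16] rot [-0.043 -0.    -0.001]
```

View pics/scene8.png

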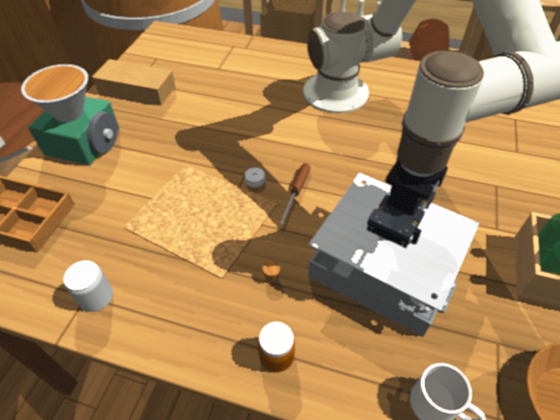

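View pics/top8.png

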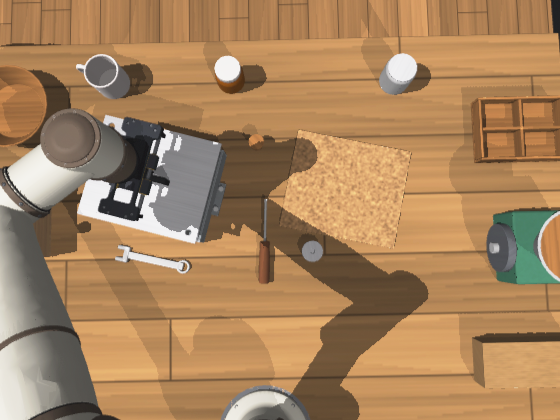

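The cover is clear of the pins, with a load of about 3 N, and hangs level in the view. I'm carrying it to the mat.

Request:
play_rows(plan=[[[0, -0.3, -1.2, 0, 0, 0], [0, -0.8, -3.6, 0, 0, 0], [0, -1.6, -6.6, 0, 0, 0], [0, -2.3, -9.8, 0, 0, 0], [0, -3.1, -13, -0.1, 0, 0]]])

```text
time_s: 11.5
tcp_pos: [0.5813, 0.1013, 0.1136]
ee_rot: [[-0.001, -0.967, 0.253], [-0.0, 0.253, 0.967], [-1.0, 0.0, -0.0]]
wrist_force: [0.1, 0.1, -2.8]
gripper_width: 0.151
```

Request:
play_rows(plan=[[[0, -0.7, -3.2, 0, 0, 0], [0, -1.5, -6.4, 0, 0, 0], [0, -2.2, -9.6, 0, 0, 0], [0, -3, -12.8, 0, 0, 0], [0, -3.8, -16, -0.1, 0, 0]]])

```text
time_s: 12.12
tcp_pos: [0.5773, -0.063, 0.1137]
ee_rot: [[-0.0, -0.972, 0.236], [-0.0, 0.236, 0.972], [-1.0, 0.0, -0.0]]
wrist_force: [0.4, -0.1, -4.2]
gripper_width: 0.159
```

```bash
python3 -c "
from h import *
plan([.5694,-.2057,.11],168)
"
```

```text
t 12.125 tcp [ 0.5773 -0.063   0.1137] F [ 0.4 -0.1 -4.2] g 0.159
shift [  0.37  -2.6  -14.05] rot [-0.166 -0.001 -0.002]
```

Request:
play_rows(plan=[[[0, -0.6, -3.2, 0, 0, 0], [0, -1.2, -6.4, 0, 0, 0], [0, -1.8, -9.6, -0.1, 0, 0], [0, -2.3, -12.4, -0.2, 0, 0], [0, -2.6, -14, -0.2, 0, 0]]])

```text
time_s: 12.75
tcp_pos: [0.5693, -0.2049, 0.1135]
ee_rot: [[-0.001, -0.979, 0.204], [0.0, 0.204, 0.979], [-1.0, 0.001, -0.0]]
wrist_force: [0.1, -0.6, -2.9]
gripper_width: 0.155
```

Request:
play_rows(plan=[[[1.5, 0, 0, 0, 0, 0], [3, 0, 0, 0, 0, 0], [4.5, 0, 0, 0, 0, 0], [5.5, 0, 0, 0, 0, 0], [5.5, 0, 0, 0, 0, 0]]])

```text
time_s: 13.38
tcp_pos: [0.5701, -0.202, 0.0572]
ee_rot: [[-0.003, -0.98, 0.201], [0.0, 0.201, 0.98], [-1.0, 0.003, -0.0]]
wrist_force: [0.1, -0.2, -3.2]
gripper_width: 0.159
```

```bash
python3 -c "
from h import *
plan([.5694,-.2057,-.0025],168)
p,d=r.capture('top'); cv2.imwrite('pics/top9.png',p)
W=world('top',d); m=np.zeros(d.shape,bool); m[110:260,265:430]=1
m&=(W[...,2]>.035)&(W[...,2]<.1)&(p.min(2)>70); P=W[m]; A=np.c_[P[:,:2],np.ones(len(P))]; c=np.linalg.lstsq(A,P[:,2],rcond=None)[0]; print(m.sum(),c,np.median(P[:,2]),cv2.minAreaRect((P[:,:2]*1000).astype(np.float32)))
p,d=r.capture('scene'); cv2.imwrite('pics/s9.png',p)
"
```

```text
t 13.375 tcp [ 0.5701 -0.202   0.0572] F [ 0.1 -0.2 -3.2] g 0.159
shift [ 5.97 -0.02 -0.37] rot [ 0.041 -0.001 -0.015]
4228 [-0.00257548  0.00114661  0.06925764] 0.06764913857780792 ((567.8126220703125, -213.95668029785156), (243.38656616210938, 223.69802856445312), 79.01580810546875)
```

View pics/s9.png

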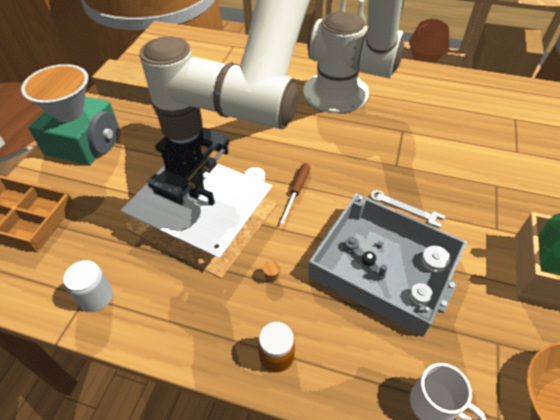

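View pics/top9.png

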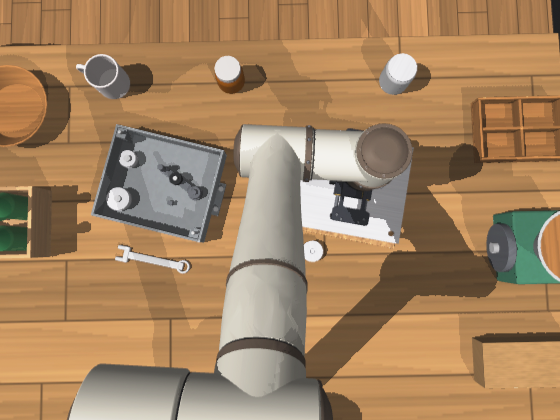

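The cover is level (slope about 0.003), with its underside at about 0.064 over the mat. The housing is open and the post is at (175,178) in the top view. It needs to go down another 60 mm.

Request:
play_rows(plan=[[[1.2, 0, -0.1, 0, 0, 0], [2.4, 0, -0.2, 0, 0, 0], [3.6, 0, -0.3, 0, 0, 0], [4.6, 0, -0.3, 0, 0, 0], [5.2, 0, -0.3, 0, 0, 0]]])

```text
time_s: 14.1
tcp_pos: [0.5698, -0.2056, 0.0055]
ee_rot: [[-0.001, -0.979, 0.202], [0.0, 0.202, 0.979], [-1.0, 0.001, -0.0]]
wrist_force: [-0.4, 0.6, -2.7]
gripper_width: 0.157
```

Request:
play_rows(plan=[[[0.3, 0, 0, 0, 0, 0], [0.5, 0, 0, 0, 0, 0], [0.6, 0, 0, 0, 0, 0], [0.7, 0, 0, 0, 0, 0], [0.7, 0, 0, 0, 0, 0]]])

```text
time_s: 14.72
tcp_pos: [0.5702, -0.2055, -0.0003]
ee_rot: [[0.0, -0.979, 0.202], [0.0, 0.202, 0.979], [-1.0, -0.0, 0.0]]
wrist_force: [0.2, -0.3, -3.0]
gripper_width: 0.157
```

Request:
play_rows(plan=[[[0.1, 0, 0, 0, 0, 0], [0.2, 0, 0, 0, 0, 0], [0.3, 0, 0, 0, 0, 0], [0.3, 0, 0, 0, 0, 0]]])

```text
time_s: 15.22
tcp_pos: [0.5702, -0.2055, -0.0025]
ee_rot: [[0.0, -0.98, 0.201], [-0.0, 0.201, 0.98], [-1.0, -0.0, -0.0]]
wrist_force: [-2.8, 1.5, 5.0]
gripper_width: 0.158
```

```bash
cat > cov2.py <<'E'
from h import *
p,d=r.capture('top')
W=world('top',d); m=np.zeros(d.shape,bool); m[110:260,265:430]=1
m&=(W[...,2]>-.01)&(W[...,2]<.03)&(p.min(2)>110)&(np.ptp(p.astype(int),axis=2)<40); P=W[m]; A=np.c_[P[:,:2],np.ones(len(P))]; c=np.linalg.lstsq(A,P[:,2],rcond=None)[0]; print(m.sum(),c,np.median(P[:,2]),cv2.minAreaRect((P[:,:2]*1000).astype(np.float32)))
s=r.sense(); print(s['time_s'],s['tcp_pos'],s['wrist_force'],s['gripper_width'])
E
python3 cov2.py
```

```text
3995 [-0.02970716  0.0098042   0.02598637] 0.008008467673366975 ((552.611572265625, -226.3382568359375), (258.2947998046875, 303.92822265625), 89.53624725341797)
15.275 [ 0.57014467 -0.20552766 -0.00252782] [-3.00004377  2.00308679  6.00643982] 0.15669048585217094
```

The cover is on the mat: the force now pushes up at about 6 N and the plate top is at 8 mm. I'm releasing it.

Request:
play_rows(plan=[[[0, 0, 0, 0, 0, 0], [0, 0, 0, 0, 0, 0], [0, 0, 0, 0, 0, 0], [0, 0, 0, 0, 0, 0], [0, 0, 0, 0, 0, 0]]], hand=1)

```text
time_s: 15.9
tcp_pos: [0.5702, -0.2055, -0.0035]
ee_rot: [[-0.0, -0.979, 0.201], [-0.0, 0.201, 0.979], [-1.0, 0.0, -0.0]]
wrist_force: [0.6, -0.1, -0.3]
gripper_width: 0.636
```

Request:
play_rows(plan=[[[0, 0, 0, 0, 0, 0], [0, 0, 0, 0, 0, 0], [0, 0, 0, 0, 0, 0], [-1, 0, 0, 0, 0, 0], [-3, 0, 0, 0, 0, 0]]])

```text
time_s: 16.52
tcp_pos: [0.5696, -0.2055, 0.0267]
ee_rot: [[-0.002, -0.979, 0.201], [0.0, 0.201, 0.979], [-1.0, 0.002, -0.0]]
wrist_force: [0.4, -0.5, 0.5]
gripper_width: 0.998
```

Request:
play_rows(plan=[[[-3.5, 0, 0, 0, 0, 0], [-7, 0, 0, 0, 0, 0], [-10.5, 0, 0, 0, 0, 0], [-13, 0, 0, 0, 0, 0], [-14, 0, 1, 0, 0, 0]]])

```text
time_s: 17.15
tcp_pos: [0.5729, -0.1959, 0.169]
ee_rot: [[0.004, -0.979, 0.202], [-0.001, 0.202, 0.979], [-1.0, -0.004, 0.0]]
wrist_force: [0.8, -0.1, -1.0]
gripper_width: 0.999
```

```bash
python3 - <<'E'
from h import *
p,d=r.capture('top'); cv2.imwrite('pics/top10.png',p); np.savez('top10.npz',p=p,d=d)
q,e=r.capture('scene'); cv2.imwrite('pics/s10.png',q); np.savez('s10.npz',p=q,d=e)
for n,pp,dd,(a,b,cc,dx),(t0,t1,t2,t3) in (('top',p,d,(110,250,80,235),(160,200,155,205)),('scene',q,e,(190,320,300,475),(240,280,350,400))):
    W=world(n,dd); z=W[...,2]
    m=np.zeros(z.shape,bool); m[a:b,cc:dx]=1; m&=(z>.057)&(z<.063)
    P=W[m]; print(n,'rim',m.sum(),cv2.minAreaRect((P[:,:2]*1000).astype(np.float32)))
    k=np.zeros(z.shape,bool); k[t0:t1,t2:t3]=1; k&=(z>.049)&(z<.058); Q=W[k]; print(' post',k.sum(),np.median(Q,0), np.argwhere(k).mean(0))
    mm=np.zeros(z.shape,bool); mm[(slice(110,260) if n=='top' else slice(150,280)),(slice(265,430) if n=='top' else slice(110,285))]=1
    h=mm&(z>.036)&(z<.05)&(pp.max(2)<70); print(' handle',h.sum(),np.median(W[h],0),cv2.minAreaRect((W[h][:,:2]*1000).astype(np.float32)) if h.sum() else '')
th=np.radians(-15.1); c=np.array([.587,.237]); R=np.array([[np.cos(th),-np.sin(th)],[np.sin(th),np.cos(th)]])
for nm,o in dict(rest=(37,5.5),stop=(-37,5.5),pivot=(0,-82)).items(): print(nm,c+R@np.array(o)/1000)
E
```

```text
top rim 1106 ((588.1158447265625, 236.58123779296875), (261.130126953125, 220.1028594970703), 74.82554626464844)
 post 30 [0.62452792 0.23074765 0.05503902] [166.43333333 159.83333333]
 handle 165 [ 0.56975434 -0.2176717   0.04446884] ((571.08837890625, -206.1470184326172), (89.33100128173828, 13.935456275939941), 78.21138763427734)
scene rim 1383 ((585.973388671875, 238.57789611816406), (260.16424560546875, 224.0208740234375), 74.8354263305664)
 post 42 [0.62497974 0.2340819  0.05420824] [267.07142857 383.78571429]
 handle 146 [ 0.57350196 -0.20161519  0.043783  ] ((573.3087768554688, -201.91937255859375), (84.32038879394531, 10.213068008422852), 77.61595916748047)
rest [0.62415526 0.23267143]
stop [0.55271029 0.25194877]
pivot [0.56563863 0.15783124]
```

View pics/top10.png

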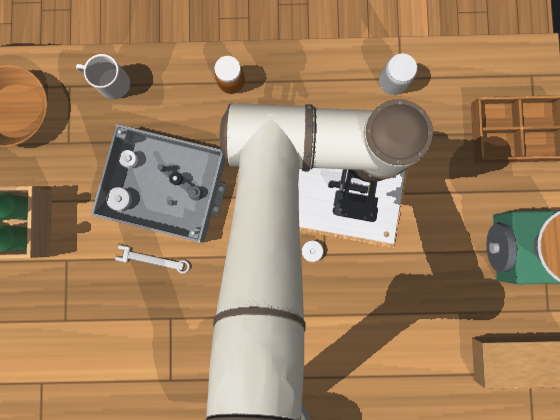

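View pics/s10.png

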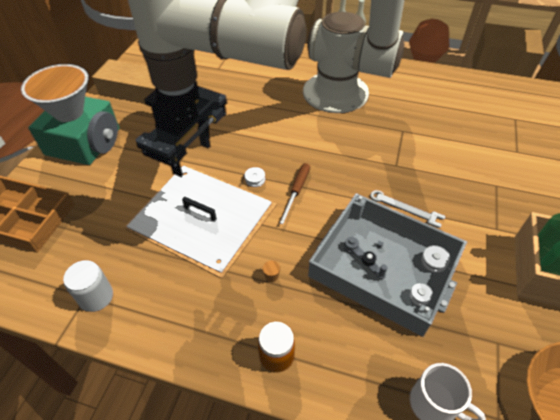

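The cover lies flat on the mat. Its handle is at (0.571,-0.206) against a mat centre of (0.569,-0.206), and at (198,209) in the scene view. The small things look unmoved. The post measures (0.6245,0.2325), matching the prediction. I'm moving over to it.

```bash
python3 - <<'E'
from h import *
np.set_printoptions(linewidth=250)
z=np.load('top10.npz'); W=world('top',z['d'])
print(W[203,170],W[178,175])
plan([.6245,.2325,.12],164.9)
cv2.imwrite('pics/hz.png',cv2.resize(z['p'][115:250,85:235],None,fx=5,fy=5,interpolation=cv2.INTER_CUBIC)[:, :])
E
```

```text
[0.54203403 0.2156446  0.02189018] [0.59827373 0.19820051 0.0450813 ]
t 17.25 tcp [ 0.5728 -0.1948  0.1678] F [-0.1 -0.5  0.2] g 1.0
shift [ 4.79  3.52 42.9 ] rot [0.353 0.003 0.014]
```

View pics/hz.png

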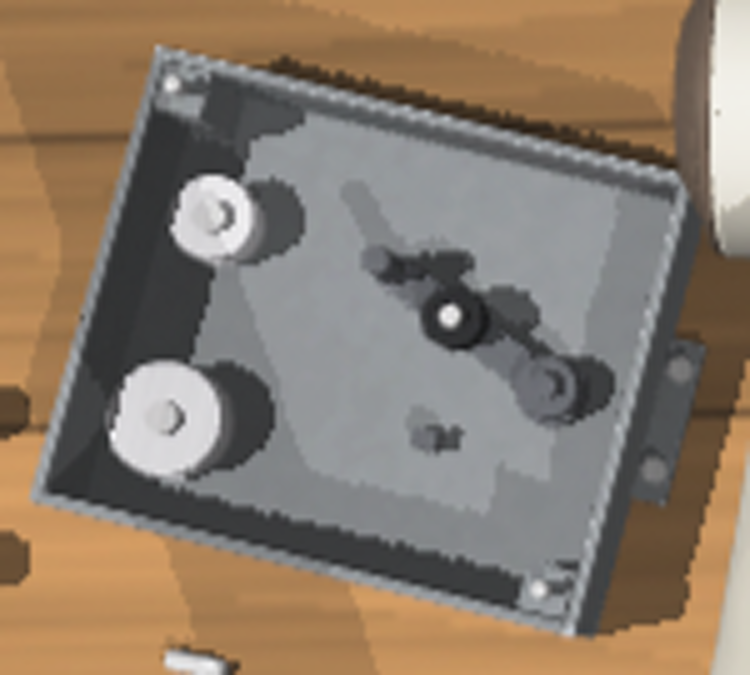

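Request:
play_rows(plan=[[[0, 0.3, 3, 0, 0, 0], [0, 0.7, 7, 0.1, 0, 0], [0, 1, 12, 0.1, 0, 0], [0, 1.4, 17, 0.2, 0, 0], [0, 1.7, 22, 0.2, 0, 0]]], hand=0.7)

```text
time_s: 17.88
tcp_pos: [0.5989, 0.0249, 0.1649]
ee_rot: [[-0.003, -0.972, 0.236], [-0.001, 0.236, 0.972], [-1.0, 0.003, -0.001]]
wrist_force: [0.3, 0.2, 1.0]
gripper_width: 0.703
```

Request:
play_rows(plan=[[[0, 0.5, 5, 0, 0, 0], [0, 1, 10, 0.1, 0, 0], [0, 1.4, 15, 0.1, 0, 0], [0, 1.8, 20, 0.1, 0, 0], [1, 1.8, 21, 0.1, 0, 0]]])

```text
time_s: 18.5
tcp_pos: [0.6315, 0.2347, 0.1548]
ee_rot: [[-0.001, -0.969, 0.249], [-0.0, 0.249, 0.969], [-1.0, 0.001, -0.001]]
wrist_force: [0.1, -0.6, -0.7]
gripper_width: 0.7
```

```bash
python3 -c "
from h import *
plan([.6245,.2325,.06],164.9)
"
```

```text
t 18.5 tcp [0.6315 0.2347 0.1548] F [ 0.1 -0.6 -0.7] g 0.7
shift [ 9.49  0.61 -0.38] rot [ 0.068 -0.003 -0.005]
```

Request:
play_rows(plan=[[[3, 0.6, -0.4, 0.1, 0, 0], [6, 0.6, -0.4, 0.1, 0, 0], [8.5, 0.6, -0.4, 0.1, 0, 0], [9.5, 0.6, -0.4, 0.1, 0, 0], [9.5, 0.6, -0.4, 0.1, 0, 0]]])

```text
time_s: 19.12
tcp_pos: [0.6244, 0.2284, 0.0604]
ee_rot: [[-0.002, -0.963, 0.27], [-0.001, 0.27, 0.963], [-1.0, 0.002, -0.002]]
wrist_force: [-0.7, -0.3, 0.7]
gripper_width: 0.704
```

```bash
python3 -c "
from h import *
plan([.6245,.2325,.003],164.9)
p,d=r.capture('top'); cv2.imwrite('pics/t11.png',cv2.resize(p[110:250,80:240],None,fx=4,fy=4,interpolation=cv2.INTER_CUBIC))
"
```

```text
t 19.125 tcp [0.6244 0.2284 0.0604] F [-0.7 -0.3  0.7] g 0.704
shift [5.74 0.09 0.41] rot [-0.054 -0.011 -0.009]
```

View pics/t11.png

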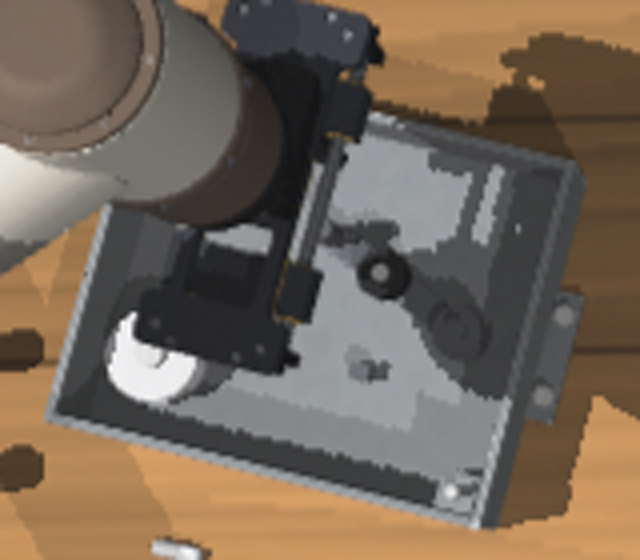

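The jaws straddle the post, which is hidden under the gripper with the roller at (382,270) beside it. I'm descending in stages.

Request:
play_rows(plan=[[[1.2, 0.1, 0.4, 0, 0, 0], [2.6, 0.1, 0.4, 0, 0, 0], [4, 0.1, 0.4, 0, 0, 0], [5.2, 0.1, 0.4, 0, 0, 0], [5.7, 0.1, 0.4, 0, 0, 0]]])

```text
time_s: 19.8
tcp_pos: [0.6245, 0.2329, 0.0031]
ee_rot: [[-0.002, -0.963, 0.269], [-0.001, 0.269, 0.963], [-1.0, 0.001, -0.001]]
wrist_force: [0.3, 0.0, -0.4]
gripper_width: 0.698
```

Request:
play_rows(plan=[[[0, 0, 0, 0, 0, 0], [0, 0, 0, 0, 0, 0], [0, 0, 0, 0, 0, 0], [0, 0, 0, 0, 0, 0], [0, 0, 0, 0, 0, 0]]], hand=0)

```text
time_s: 20.42
tcp_pos: [0.6252, 0.2333, 0.0048]
ee_rot: [[0.0, -0.963, 0.269], [0.0, 0.269, 0.963], [-1.0, -0.0, 0.0]]
wrist_force: [-0.2, 0.9, -0.1]
gripper_width: 0.217
```

Request:
play_rows(plan=[[[0, 0, 0, 0, 0, 0], [0, 0, 0, 0, 0, 0], [0, 0, 0, 0, 0, 0]]])

```text
time_s: 20.8
tcp_pos: [0.6243, 0.2334, 0.0046]
ee_rot: [[-0.001, -0.963, 0.269], [-0.0, 0.269, 0.963], [-1.0, 0.001, -0.0]]
wrist_force: [-4.6, 2.6, 3.3]
gripper_width: 0.151
```

```bash
cat > arc.py <<'E'
from h import *
s=r.sense(); th=np.radians(-15.1); c=np.array([.587,.237]); R=np.array([[np.cos(th),-np.sin(th)],[np.sin(th),np.cos(th)]])
piv=c+R@np.array([0,-.082]); 
a0=np.arctan2(87.5,37)
v=s['tcp_pos'][:2]-piv; ang=np.arctan2(*(R.T@v)[::-1])-a0; print('tcp rad',np.hypot(*v),'ang',ang,'F',s['wrist_force'],'g',s['gripper_width'],'t',s['time_s'],s['tcp_pos'])
E0=np.array(s['ee_rot'])
for a in np.arange(ang+.1,.86,.1).tolist()+[.8,.82]:
    q=piv+.095*R@np.array([np.cos(a0+a),np.sin(a0+a)]); d=np.r_[q-s['tcp_pos'][:2],0]; print(round(a,2),np.round(E0.T@d*100,2))
E
python3 arc.py
```

```text
tcp rad 0.09572427222335021 ang 0.00349399631106162 F [-4.58185245  2.62971483  3.25198449] g 0.15112729354190022 t 20.8 [0.62433673 0.23344652 0.00459939]
0.1 [0.   0.92 0.25]
0.2 [0.   1.85 0.47]
0.3 [0.   2.79 0.6 ]
0.4 [0.   3.74 0.64]
0.5 [0.01 4.68 0.58]
0.6 [0.01 5.62 0.42]
0.7 [0.01 6.54 0.18]
0.8 [ 0.01  7.43 -0.16]
0.8 [ 0.01  7.4  -0.15]
0.82 [ 0.01  7.57 -0.22]
```

I've gripped the post (width 0.151) and the TCP is on the post's circle. Now I'm swinging it along the arc.

Request:
play_rows(plan=[[[0, 0.5, 0.1, 0, 0, 0], [0, 0.9, 0.3, 0, 0, 0], [0, 1.9, 0.5, 0, 0, 0], [0, 2.8, 0.6, 0, 0, 0], [0, 3.7, 0.6, 0, 0, 0]]])

```text
time_s: 21.42
tcp_pos: [0.596, 0.2512, 0.0049]
ee_rot: [[0.011, -0.964, 0.267], [0.005, 0.267, 0.964], [-1.0, -0.009, 0.008]]
wrist_force: [10.7, 2.8, -7.7]
gripper_width: 0.149
```

```bash
python3 arc.py
```

```text
tcp rad 0.09816180931843273 ang 0.348659081911473 F [10.70941434  2.77356277 -7.70085117] g 0.14893588266840024 t 21.425 [0.59604516 0.25116497 0.00485759]
0.45 [-0.01  0.96 -0.32]
0.55 [-0.02  1.91 -0.42]
0.65 [-0.03  2.84 -0.62]
0.75 [-0.04  3.74 -0.9 ]
0.85 [-0.05  4.62 -1.28]
0.8 [-0.05  4.2  -1.08]
0.82 [-0.05  4.37 -1.16]
```

Request:
play_rows(plan=[[[0, 0.9, -0.1, 0, 0, 0], [0, 1.8, -0.2, 0, 0, 0], [0, 2.7, -0.5, 0, 0, 0], [0, 3.4, -0.7, 0, 0, 0], [0, 3.7, -0.8, 0, 0, 0]]])

```text
time_s: 22.05
tcp_pos: [0.5595, 0.2565, 0.0053]
ee_rot: [[0.014, -0.964, 0.266], [0.01, 0.266, 0.964], [-1.0, -0.011, 0.013]]
wrist_force: [10.4, 8.4, -9.5]
gripper_width: 0.149
```

Request:
play_rows(plan=[[[0, 0, 0, 0, 0, 0], [0, 0, 0, 0, 0, 0]]])

```text
time_s: 22.3
tcp_pos: [0.5596, 0.2566, 0.0053]
ee_rot: [[0.014, -0.964, 0.266], [0.01, 0.267, 0.964], [-1.0, -0.011, 0.013]]
wrist_force: [9.0, 7.7, -9.1]
gripper_width: 0.151
```

```bash
python3 arc.py; python3 -c "
from h import *
p,d=r.capture('top'); cv2.imwrite('pics/t12.png',cv2.resize(p[110:250,80:240],None,fx=4,fy=4,interpolation=cv2.INTER_CUBIC)); np.savez('t12.npz',d=d)
p,d=r.capture('scene'); cv2.imwrite('pics/s12.png',cv2.resize(p[180:330,290:490],None,fx=4,fy=4,interpolation=cv2.INTER_CUBIC)); np.savez('s12.npz',d=d)
"
```

```text
tcp rad 0.09895023424874574 ang 0.7247893132218186 F [ 9.03178238  7.69324606 -9.14638761] g 0.15149190972583398 t 22.3 [0.55958761 0.25659629 0.00528067]
0.82 [-0.02  0.75 -0.73]
0.8 [-0.01  0.54 -0.63]
0.82 [-0.02  0.71 -0.71]
```

View pics/t12.png

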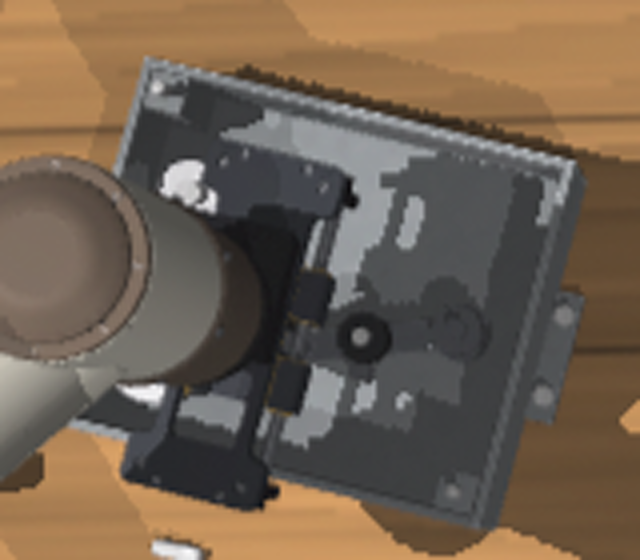

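View pics/s12.png

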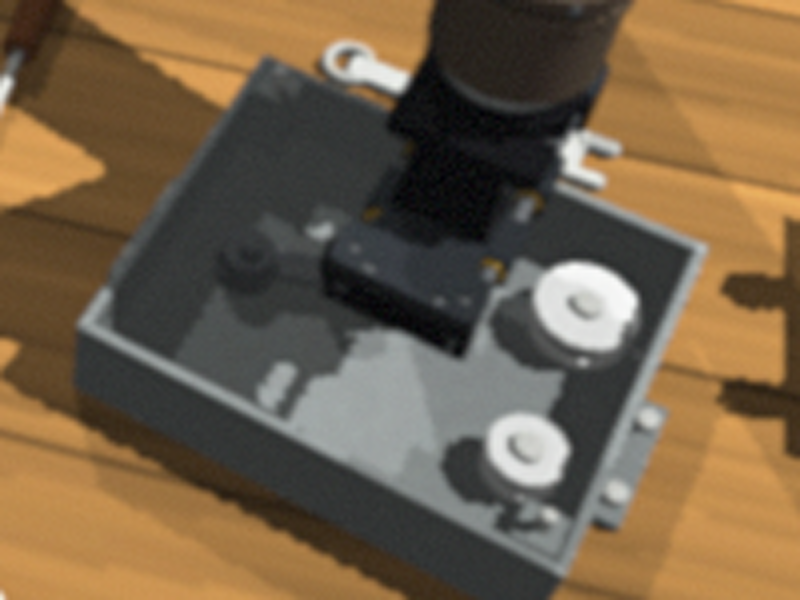

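The estimated angle is 0.72 and the post isn't yet at its stop. There is also some radial load, because the measured radius is 99 mm. I'll measure the angle from the roller.

```bash
cat > roll.py <<'E'
from h import *
c0=np.array([.5875,.237]); th=np.radians(-15.1); R2=np.array([[np.cos(th),-np.sin(th)],[np.sin(th),np.cos(th)]])
piv=c0+R2@np.array([0,-.082]); a0=np.arctan2(87.5,37)
def ang(p,d,n='top'):
    W=world(n,d); z=W[...,2]; g=p.max(2); q=(W[...,:2]-piv)
    own=q@R2; rad=np.hypot(own[...,0],own[...,1])
    m=(z>.037)&(z<.0475)&(rad>.034)&(rad<.076)&(own[...,1]>0)
    P=own[m]; c=(P.max(0)+P.min(0))/2
    for cc in (P.mean(0),): print(n,m.sum(),'roller own',np.round(cc*1000,1),'rad',np.hypot(*cc),'ang',np.arctan2(cc[1],cc[0])-a0)
for n,f in (('top','top10.npz'),('scene','s10.npz')):
    k=np.load(f); ang(k['p'],k['d'],n)
for n in ('top','scene'):
    p,d=r.capture(n); ang(p,d,n)
E
python3 roll.py
```

```text
top 120 roller own [21.8 48.9] rad 0.05352467604614199 ang -0.018819085016563708
scene 138 roller own [20.  51.6] rad 0.05531226760055714 ang 0.02994798940541421
top 126 roller own [-17.8  50.2] rad 0.05322673928899954 ang 0.7413612053945065
scene 8 roller own [-16.7  40. ] rad 0.04334784592522335 ang 0.7963269323639581
```

The top view gives an angle of 0.76 relative to rest, so I'm going a bit further to sit on the stop.

Request:
play_rows(plan=[[[0, 0.3, 0.1, 0, 0, 0], [0, 0.5, 0.1, 0, 0, 0], [0, 0.7, 0.1, 0, 0, 0], [0, 0.7, 0.1, 0, 0, 0]]])

```text
time_s: 23.0
tcp_pos: [0.5538, 0.2565, 0.0053]
ee_rot: [[0.013, -0.964, 0.267], [0.006, 0.267, 0.964], [-1.0, -0.011, 0.009]]
wrist_force: [14.3, -0.4, -9.1]
gripper_width: 0.148
```

```bash
python3 arc.py; python3 roll.py
```

```text
tcp rad 0.09935154717511127 ang 0.7831275081502387 F [14.3392161  -0.43072135 -9.13921836] g 0.14764969511153495 t 23.0 [0.55379154 0.25647391 0.0052655 ]
0.8 [-0.   -0.02 -0.46]
0.82 [-0.01  0.16 -0.54]
top 120 roller own [21.8 48.9] rad 0.05352467604614199 ang -0.018819085016563708
scene 138 roller own [20.  51.6] rad 0.05531226760055714 ang 0.02994798940541421
top 122 roller own [-20.6  48.8] rad 0.05294834133855561 ang 0.7996935575264723
scene 10 roller own [-20.4  38.5] rad 0.04355976823885551 ang 0.8871185175960707
```

Request:
play_rows(plan=[[[0, 0.2, -0.1, 0, 0, 0], [0, 0.2, -0.1, 0, 0, 0], [0, 0.2, -0.1, 0, 0, 0], [0, 0.2, -0.1, 0, 0, 0]]])

```text
time_s: 23.6
tcp_pos: [0.5537, 0.2566, 0.0053]
ee_rot: [[0.017, -0.964, 0.267], [0.008, 0.267, 0.964], [-1.0, -0.014, 0.012]]
wrist_force: [20.2, -2.7, -12.6]
gripper_width: 0.151
```

```bash
python3 arc.py; python3 roll.py; python3 -c "
from h import *
p,d=r.capture('top'); cv2.imwrite('pics/t13.png',p)
p,d=r.capture('scene'); cv2.imwrite('pics/s13.png',p); print(r.sense()['joint_velocities'].round(2))"
```

```text
tcp rad 0.09947016278434702 ang 0.7836045309381798 F [ 20.17033203  -2.73423861 -12.60849537] g 0.15114010246907061 t 23.6 [0.55373029 0.25658601 0.00534183]
0.8 [-0.01 -0.03 -0.47]
0.82 [-0.01  0.15 -0.55]
top 120 roller own [21.8 48.9] rad 0.05352467604614199 ang -0.018819085016563708
scene 138 roller own [20.  51.6] rad 0.05531226760055714 ang 0.02994798940541421
top 127 roller own [-20.5  48.7] rad 0.052786833047175234 ang 0.7981242499638241
scene 10 roller own [-19.8  38.6] rad 0.04339968076823391 ang 0.8734148026705142
[ 0.06 -0.05  0.11  0.04  0.06  0.02]
```

View pics/t13.png

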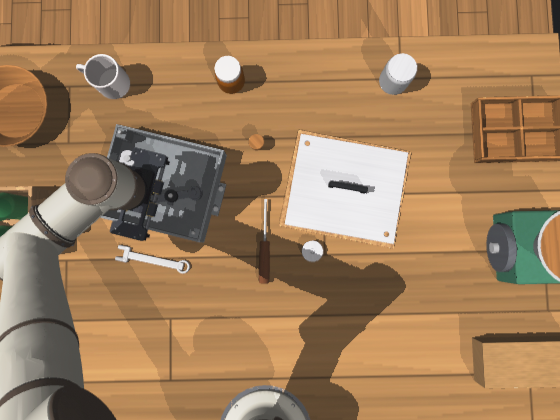

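View pics/s13.png

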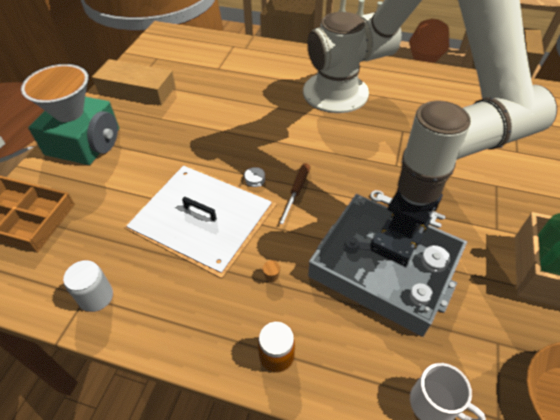

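The post didn't move under the extra push while the force rose from 14 to 20 N, so it is on its stop. The cover is centred on the mat (handle at (348,186) in the top view), and the bung, screwdriver, pulley and wrench are where they were. Handing in.

```bash
python3 -c "
from station import r
print(r.finish_job()); print(r.sense()['time_s'])"
```

```text
the job is handed in; nothing more can be done
None
the job is handed in; nothing more can be done
```

I lifted the cover off the pins, set it flat with the handle up on the mat, and released it. I then gripped the tensioner post, swung it to its stop and handed the job in at about 24 s while still holding it. No verdict was reported.

**Last checks**
- **Cover:** the handle measured about 2 mm from the mat centre in the top view and 5–6 mm in the scene view, taken just after release. The last pictures show it still flat and handle up.
- **Tensioner:** the top view put the arm about 0.82 rad from rest. An extra 2 mm push didn't move it, while the wrist force along x rose from 14 to 20 N, so I take it to be on the stop.
- **Bench items:** the screwdriver, wrench, bung and loose pulley look unmoved in the last pictures.

**What failed or disagreed**
- **Missed first grasp:** the fingers shut on top of the handle bar with about 6 N, and the cover didn't move. The reported tool height was about 24 mm too low compared with the camera. I corrected for this and the second grasp held.
- **Post radius:** at the stop, the tool measured 99 mm from the pivot instead of 95 mm.
- **Scene camera:** its roller angle at the end (0.87, or about 0.84 from rest) rested on only 10 pixels of a mostly hidden roller, so I ignored it.

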